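# Set the sliding stop of the pipe-measuring board and butt the pipe against it

### The arm

A 6-joint arm with a two-finger parallel gripper is mounted at the origin on the work surface. World frame = base frame: x ahead of the robot, y to its left, z up, the work surface at z = 0. Lengths are in m, angles in degrees, forces in N, time in s.
With the tool pointing down it reaches from about 0.275 to 0.775 m from the base axis. Payload 14.6 kg.
Tool frame: the origin (TCP) lies between the finger pads; the fingertips stand 22 mm ahead of it and the grasp point (between the pads) lies 3 mm ahead of it; z points along the fingers, y is the direction in which the jaws open and shut (so a half turn about z gives the same grasp; the last joint's range is limited). The gripper opens to 85 mm and grips with 20 to 120 N. Pads are 22 mm wide; open, the fingers measure 114 mm over their backs; the gripper's body (76 mm by 85 mm) begins 54 mm behind the grasp point. The pads swing forward as they close: fully open they stand 13 mm farther back than shut.
Start: joints at [-78.283, 15.075, -2.767, 72.158, 0, 81.102], TCP at [0.185, -0.491, 0.253] pointing down, gripper open.
Joint ranges: [-151.79, 151.79], [-50.71, 97.33], [-67.44, 78.34], [-121.81, 120.89], [-77.56, 73.72], [-180, 180]. Speed limits (degrees/s): [108.29, 108.29, 147.25, 159.86, 180, 180].

### API

Orientations are given as a 3x3 rotation matrix whose columns are the frame's x, y, z axes.
In Python, from plant import read_state, snapshot, bot gives the robot as it stands. The module is installed in compiled form; this text tells all that it offers.
- The arm moves only by the shell command python3 -m jog 'ROWS'. ROWS is JSON, a list of rows, each an object of numbers: "x", "y", "z": the shift along the tool's x, y, z in mm; "turn": the turn about the tool's z in degrees; "jaw": the closure in counts, from 0 (fully open) to 255 (shut). A call has 1 to 5 rows; each row is the pose to reach, as a shift and turn from the pose commanded when the call began, along the tool's axes at that moment; what a row does not reach only later rows make up. A row lasts 1/10 s, in which the tool goes at most 50 mm and 8.59 degrees, less where a joint would pass 70% of its speed; a pose out of reach is approached as far as the arm can. A call with a gripper value outside its range is refused whole. The fingers move at their own pace and stop on an object; the grip force is fixed at half the most. Time passes only in rows, so rows that repeat a pose let the fingers close. It gives the time, the measured TCP pose, the force and the opening at its end, in the units of the state.
- read_state(): the state, without advancing time (a new reading comes with each control period).
- snapshot(name): name is "scene" or "top" or "wrist"; returns a dict with "frame" (420x560x3 uint8, blue, green, red), "mtx" (3x3 intrinsics, pixels), "R" (3x3) and "t" (3): a world point X has camera coordinates R X + t. Camera axes: x right, y down, z forward; pixel columns grow to the right and rows downward; lengths in m; the calibration is good to about 2 mm. A picture is of the moment at which its call begins. There is no depth.
- bot.job_done(): hands the job in, once; it reports no verdict.
The state is a dict: "time_s": time; "q": joint angles; "joint_vel": joint speeds; "joint_torque": joint torques, N m; "tool_pos": TCP position; "tcp_rot": TCP orientation; "wrist_force": force on the tool from outside, world axes, zero at the start; "torque": the same for the moment, N m; "opening": opening from 0.0 (shut) to 1.0 (fully open).
Only numpy, scipy, OpenCV 4.12 (cv2) and the standard library are available. Lean on these libraries where they do the work, as an engineer would, in place of code of your own. Each camera call takes 0.05 s, during which the arm holds its last target.

### The job

Push the steel sliding stop along the rail of the measuring board until you feel it drop into the notch of the brass clip, and do not push it on out of the far side. Then, leaving the stop seated in the notch, push the short bronze pipe along its cradle from its other end until it rests against the stop. Only push, gently and with the fingers: do not squeeze or lift anything, leave the jar, brush and loupe alone, and finish clear of everything.

Things in the scene. Friction and masses are not known exactly. Their poses are not given: they have to be found in the camera images.
- board: Fixed light-wood board on the table, 190 (x) x 620 (y) x 18 mm, turned a little. Origin: centre of its underside; y runs along it. Along y it carries an aluminium rail (24 wide, at x +40, top at z 28, y -270 to 270, 34 high end blocks) and a dark wooden V cradle (middle at x -35, 50 wide, upper edges at z 37, y -280 to 280). Only stop, clip and pipe stand on it. All z here are above the table.
- stop (a joint): Travel (m) of the steel sliding stop along the rail, 0 to 0.26, growing to the board's +y; at value q the stop's centre is at board y = -0.20 + q. Starts at 0 to 0.04. It cannot leave the rail and stays where it is left; moving it freely takes about 2 N.
- stop_center (a point): Centre of the stop's steel block, 44 (x, across the rail) x 40 (y) x 30 high, z 34 to 64. Push on its flat rear face, 20 mm to -y of this point. A steel plate, 8 thick, reaches from its +y edge 80 mm sideways over the cradle (z 39 to 73). Axes as the board's. A small dark pointer on the +x side marks its middle.
- stop_face (a point): Point on the +y face of the stop's plate, over the cradle's middle at the height of the pipe's axis (z 47), where the pipe's end comes to rest. Moves with the stop: 75 mm to -x and 20 mm to +y of the stop's centre. Axes as the board's.
- plunger (a joint): Rise (m) of the stop's spring plunger, a dark button, 14 diameter, in the middle of the block's top (its top at z 73 when down). 0 when down (on plain rail or dropped into the notch), up to 0.0035 on a ridge of the clip.
- notch (a point): Middle of the notch, at rail-top height between two rounded ridges (3.5 high, crests 8.3 mm either side) of a fixed brass clip, 30 long, with a flat wing to +x; at board y -60 to 0. Seated, the stop's centre is over it. Climbing a ridge, either way, takes 13 N from 8 mm before its crest; past the crest the push vanishes and the stop jumps in. Within 5 mm it centres itself. Axes as the board's.
- pipe: Loose bronze pipe lying in the cradle on the +y side of the clip, 40 diameter, 150 long, about 0.2 to 0.4 kg, ends flat (dark bore only drawn, it is not open). Origin: its centre, on its axis, 47 above the table; its y axis runs along it. Sliding it takes about 2 to 5 N.
- pipe_near (a point): Middle of the pipe's end that looks to the stop (-y end), on its axis.
- pipe_far (a point): Middle of the pipe's other end (+y end), on its axis, the flat end to push on; the cradle goes on at least 40 mm past it.
- jar: Loose amber jar with a steel cap, 52 diameter, 62 high, on the table beside the board's +x side. Origin: centre of its underside. Leave alone.
- brush: Loose brush, 170 long, lying on the table beside the board's +x side. Origin: middle of its underside. Leave alone.
- loupe: Loose aluminium loupe, 38 diameter, 36 high, standing on the table between the board and the robot. Origin: centre of its underside. Leave alone.

How it is judged:
By the outcome, as a careful person would: the job done as asked, in the order asked, and still so for the second after the job is handed in, with the robot touching nothing.
It also fails if it takes over 69 s, if anything falls off the work surface, if the arm or the gripper's body presses on something with over 40 N, if the wrist force passes 120 N, or if a joint passes its speed limit or range.

## Working session

There is one attempt and no reset: what is moved stays moved. The work goes in short steps, Python scripts to look and compute and a shell command to move; the robot and the scene stay as the last step left them, time stands still between calls to the robot, and variables do not carry over. Pictures are saved under pics/ and viewed, and the job is handed in when it is done.

```bash
mkdir -p pics
python3 - <<'E'
from plant import read_state, snapshot
import cv2,numpy as np
s=read_state(); print({k:np.round(v,3).tolist() for k,v in s.items()})
for n in("scene","top","wrist"):
    d=snapshot(n); cv2.imwrite(f"pics/{n}0.png",d["frame"]); np.savez(f"pics/{n}0.npz",**d); print(n,d["mtx"].round(1).tolist(),d["R"].round(3).tolist(),d["t"].round(3).tolist())
E
```

```text
{'time_s': 0.0, 'q': [-78.283, 15.098, -2.805, 72.161, 0.002, 81.101], 'joint_vel': [0.074, 0.084, 0.091, 0.064, 0.032, -0.106], 'joint_torque': [-0.001, -63.761, 38.458, 0.014, -0.0, 0.0], 'tool_pos': [0.185, -0.491, 0.253], 'tcp_rot': [[0.936, 0.352, -0.0], [0.352, -0.936, 0.001], [0.0, -0.001, -1.0]], 'wrist_force': [0.071, 0.882, -0.248], 'torque': [0.009, -0.017, -0.017], 'opening': 0.995}
scene [[381.5, 0.0, 277.8], [0.0, 381.5, 210.0], [0.0, 0.0, 1.0]] [[0.433, 0.901, -0.003], [0.564, -0.273, -0.779], [-0.703, 0.336, -0.627]] [-0.265, -0.248, 1.217]
top [[463.4, 0.0, 266.9], [0.0, 463.4, 209.5], [0.0, 0.0, 1.0]] [[-0.015, -1.0, 0.001], [-0.995, 0.015, -0.1], [0.1, -0.002, -0.995]] [0.023, 0.559, 0.93]
wrist [[343.4, 0.0, 281.0], [0.0, 343.4, 209.9], [0.0, 0.0, 1.0]] [[0.353, -0.936, -0.001], [-0.898, -0.339, 0.282], [-0.264, -0.098, -0.96]] [-0.524, -0.037, 0.378]
```

View pics/top0.png

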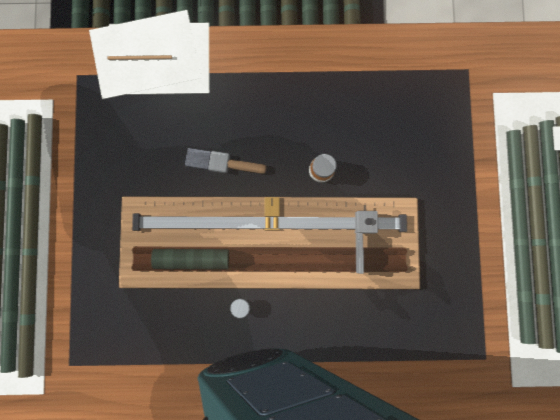

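View pics/scene0.png

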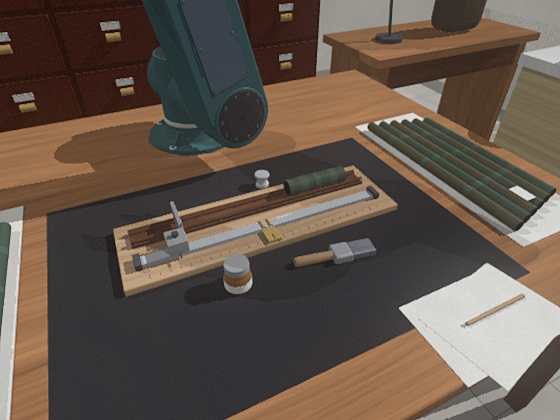

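View pics/wrist0.png

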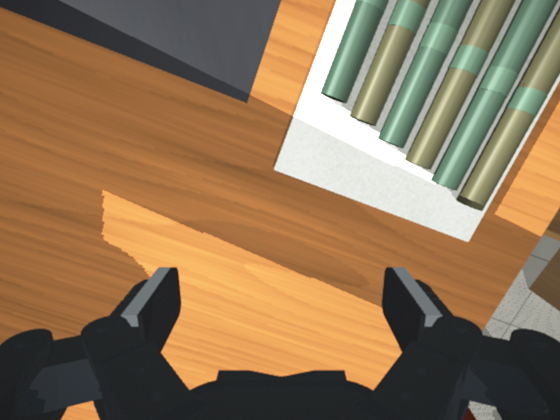

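Top view: the stop is at about (366,221), the clip at (272,213), and the pipe spans columns 152–228 at row 259. The loupe is at (240,309), the jar at (322,168) and the brush at (225,162). I'll measure on a zoomed crop.

```bash
cat > h.py <<'E'
import numpy as np,cv2
from plant import snapshot,read_state
def ray(d,uv,z):
    R,t,K=d["R"],d["t"],d["mtx"]
    c=-R.T@t; v=R.T@np.linalg.solve(K,[uv[0],uv[1],1.]); return c+v*(z-c[2])/v[2]
def proj(d,X):
    p=d["mtx"]@(d["R"]@np.array(X)+d["t"]); return p[:2]/p[2]
E
python3 - <<'E'
from h import *
d=np.load("pics/top0.npz"); f=d["frame"]
a=cv2.resize(f[185:305,110:270],None,fx=5,fy=5,interpolation=cv2.INTER_CUBIC)
b=cv2.resize(f[185:305,260:420],None,fx=5,fy=5,interpolation=cv2.INTER_CUBIC)
cv2.imwrite("pics/ta.png",a);cv2.imwrite("pics/tb.png",b)
hsv=cv2.cvtColor(f,cv2.COLOR_BGR2HSV)
for p in [(130,235),(250,240),(272,210),(190,260),(366,221)]: print(p,hsv[p[1],p[0]])
# board outline
m=((hsv[...,2]>60)*255).astype(np.uint8); m[:190]=0;m[295:]=0;m[:,:110]=0;m[:,430:]=0
m=cv2.morphologyEx(m,cv2.MORPH_CLOSE,np.ones((25,25)))
c=max(cv2.findContours(m,0,2)[0],key=cv2.contourArea); r=cv2.minAreaRect(c); print(r)
B=cv2.boxPoints(r); P=np.array([ray(d,p,.018) for p in B]);print(P.round(4)); print(P.mean(0),[np.linalg.norm(P[i]-P[i-1]) for i in range(4)])
for i in range(4): v=P[i]-P[i-1]; print(np.degrees(np.arctan2(v[1],v[0])))
E
```

```text
(130, 235) [ 15 100 166]
(250, 240) [ 15 101 204]
(272, 210) [ 19 135 179]
(190, 260) [56 39 92]
(366, 221) [15  6 82]
((269.4999694824219, 241.99996948242188), (318.99993896484375, 103.99998474121094), -0.0)
[[ 0.3915  0.3386  0.018 ]
 [ 0.6068  0.3425  0.018 ]
 [ 0.5965 -0.3263  0.018 ]
 [ 0.3814 -0.3154  0.018 ]]
[0.49407025 0.00984005 0.018     ] [np.float64(0.654073163556987), np.float64(0.21529161283027207), np.float64(0.6688878644941008), np.float64(0.21541237679038733)]
89.11088965312645
1.0523740628841773
-90.87942913248959
177.11006887268366
```

View pics/ta.png

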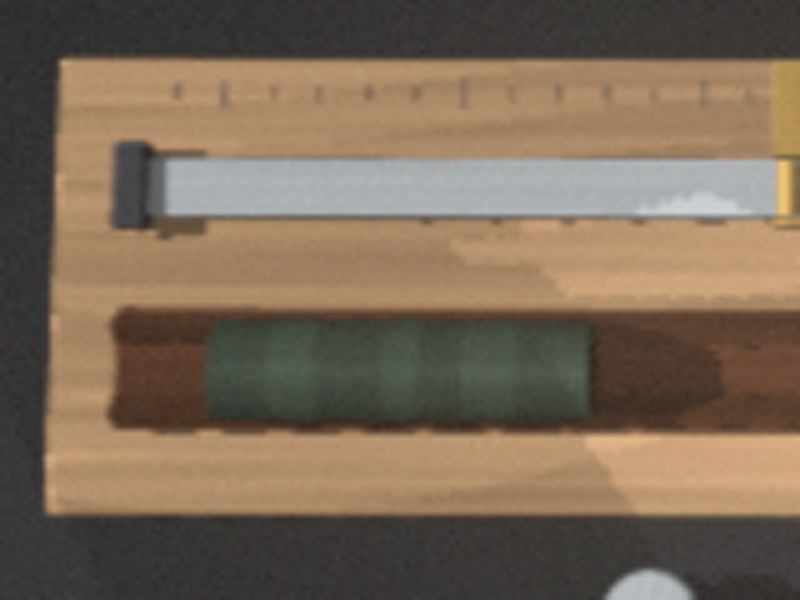

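View pics/tb.png

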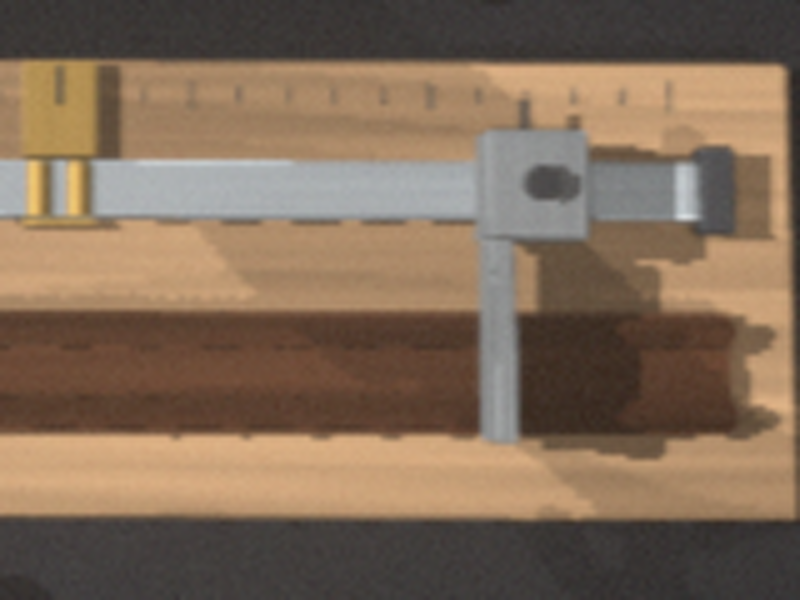

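Run:
```python
from h import *
d=np.load("pics/top0.npz")
A=lambda x,y:(110+(x+.5)/5-.5,185+(y+.5)/5-.5)
Bb=lambda x,y:(260+(x+.5)/5-.5,185+(y+.5)/5-.5)
C=np.array([ray(d,p,.018) for p in [A(60,58),A(45,515),Bb(797,520),Bb(787,64)]])
print(C.round(4),[np.linalg.norm(C[i]-C[i-1]).round(4) for i in range(4)])
o=C.mean(0); v=(C[0]+C[1]-C[2]-C[3]); v2=(C[0]-C[1]+C[3]-C[2]); 
th1=np.degrees(np.arctan2(-v[0],v[1])); th2=np.degrees(np.arctan2(v2[1],v2[0])); print(o,th1,th2)
# board frame
th=np.radians(th1); Rb=np.array([[np.cos(th),-np.sin(th)],[np.sin(th),np.cos(th)]])
tb=lambda P:(Rb.T@(P[:2]-o[:2])).round(4)
for n,p,z in [("stop rear",Bb(587,183),.064),("stop topleft",Bb(590,130),.064),("plunger",Bb(548,182),.073),("pointer tick",Bb(524,105),.04),("notch mid rail",Bb(53,188),.029),("wing tick",Bb(59,85),.021),
 ("ridge1",Bb(38,188),.031),("ridge2",Bb(77,188),.031),("pipe far",A(207,370),.055),("pipe near",A(592,370),.055),("rail mid -",Bb(400,188),.028),("rail mid+",A(400,187),.028),
 ("jar",(323,162),.062),("brush",(265,168),.01),("loupe",(240,309),.036),("railend -",Bb(735,190),.034),("railend+",A(113,185),.034)]:
  P=ray(d,p,z); print(n,P.round(4),tb(P))
print(np.degrees(np.arctan2(*( (ray(d,A(400,187),.028)-ray(d,Bb(400,188),.028))[:2]*[-1,1]))))
```

```text
[[ 0.5933  0.318   0.018 ]
 [ 0.4042  0.3212  0.018 ]
 [ 0.3927 -0.2954  0.018 ]
 [ 0.5813 -0.3004  0.018 ]] [np.float64(0.6185), np.float64(0.1891), np.float64(0.6167), np.float64(0.1887)]
[0.4928776  0.01083477 0.018     ] -1.095875745126616 -1.2250394577661075
stop rear [ 0.5294 -0.2036  0.064 ] [ 0.0406 -0.2137]
stop topleft [ 0.5505 -0.2056  0.064 ] [ 0.0617 -0.2153]
plunger [ 0.5293 -0.1861  0.073 ] [ 0.0402 -0.1962]
pointer tick [ 0.5634 -0.1849  0.04  ] [ 0.0742 -0.1943]
notch mid rail [0.5332 0.0079 0.029 ] [ 0.0404 -0.0021]
wing tick [0.5768 0.0047 0.021 ] [ 0.084  -0.0046]
ridge1 [0.5331 0.0141 0.031 ] [0.0402 0.004 ]
ridge2 [ 0.5329 -0.0019  0.031 ] [ 0.0402 -0.012 ]
pipe far [0.4625 0.2461 0.055 ] [-0.0349  0.2346]
pipe near [0.4601 0.0932 0.055 ] [-0.0343  0.0817]
rail mid - [ 0.5311 -0.1351  0.028 ] [ 0.041  -0.1452]
rail mid+ [0.5362 0.174  0.028 ] [0.0402 0.1639]
jar [ 0.6506 -0.1     0.062 ] [ 0.1598 -0.1078]
brush [0.6501 0.0169 0.01  ] [0.1571 0.0091]
loupe [0.3592 0.0714 0.036 ] [-0.1349  0.058 ]
railend - [ 0.5277 -0.2713  0.034 ] [ 0.0402 -0.2814]
railend+ [0.5384 0.2905 0.034 ] [0.0402 0.2805]
-0.959034233809123
```

Board pose is about (0.493, 0.011) at −1.05°. The stop centre is at board y ≈ −0.195 and the notch at ≈ −0.004. The pipe's far end is at ≈ +0.233. I'll shut the jaws and bring tool x onto board +y.

```bash
python3 -m jog '[{"x":25,"y":-8,"turn":-6,"jaw":255},{"x":60,"y":-18,"turn":-13,"jaw":255},{"x":100,"y":-30,"turn":-20,"jaw":255},{"x":140,"y":-42,"turn":-27,"jaw":255},{"x":175,"y":-52,"turn":-34,"jaw":255}]'
cat >> h.py <<'E'
O=np.array([.4929,.0108]);TH=np.radians(-1.05)
Rb=np.array([[np.cos(TH),-np.sin(TH)],[np.sin(TH),np.cos(TH)]])
def b2w(x,y): return O+Rb@np.array([x,y])
def rel(bx,by,z,yaw=88.95):
    s=read_state();R=np.array(s["tcp_rot"]);p=np.array(s["tool_pos"])
    w=np.r_[b2w(bx,by),z]
    print("t",s["time_s"],"tool delta mm",(R.T@(w-p)*1e3).round(1),"turn",round(-(yaw-np.degrees(np.arctan2(R[1,0],R[0,0]))),2),"board pos",((Rb.T@(p[:2]-O))*1e3).round(1),"z",p[2].round(4),"F board",(Rb.T@np.array(s["wrist_force"])[:2]).round(2),round(s["wrist_force"][2],2),"open",round(s["opening"],3),"q6",round(s["q"][5],1))
E
python3 -c "from h import *;rel(.04,-.24,.2)"
```

```text
t 0.15 tool delta mm [ 413.7 -123.5   53.1] turn -68.34 board pos [-298.8 -507.6] z 0.2529 F board [-0.5   0.33] -1.05 open 0.995 q6 81.1$[0]: bad value
```

```bash
python3 -m jog '[{"x":25,"y":-8,"z":0,"turn":-6,"jaw":255},{"x":60,"y":-18,"z":0,"turn":-13,"jaw":255},{"x":100,"y":-30,"z":0,"turn":-20,"jaw":255},{"x":140,"y":-42,"z":0,"turn":-27,"jaw":255},{"x":175,"y":-52,"z":0,"turn":-34,"jaw":255}]'; echo
python3 -c "from h import *;rel(.04,-.24,.2)"
```

```text
time_s: 0.65
tool_pos: [0.3315, -0.3796, 0.2532]
tcp_rot: [[0.575, 0.818, -0.0], [0.818, -0.575, 0.0], [0.0, -0.0, -1.0]]
wrist_force: [0.6, -0.4, -0.3]
opening: 0.141

t 0.65 tool delta mm [235.8  75.1  53.3] turn -34.04 board pos [-154.2 -393.3] z 0.2532 F board [ 0.6  -0.44] -0.31 open 0.141 q6 66.9
```

```bash
python3 -m jog '[{"x":40,"y":12,"z":0,"turn":-7,"jaw":255},{"x":85,"y":27,"z":0,"turn":-14,"jaw":255},{"x":130,"y":41,"z":0,"turn":-21,"jaw":255},{"x":175,"y":55,"z":20,"turn":-28,"jaw":255},{"x":215,"y":68,"z":40,"turn":-34,"jaw":255}]'; echo
python3 -c "from h import *;rel(.04,-.24,.067)"
```

```text
time_s: 1.15
tool_pos: [0.5119, -0.2437, 0.2131]
tcp_rot: [[0.019, 1.0, 0.001], [1.0, -0.019, -0.001], [-0.001, 0.001, -1.0]]
wrist_force: [0.2, -1.2, -0.3]
opening: 0.002

t 1.15 tool delta mm [ 14.2  16.2 146.1] turn -0.03 board pos [  23.7 -254.1] z 0.2131 F board [ 0.2  -1.23] -0.31 open 0.002 q6 57.4
```

```bash
python3 -m jog '[{"x":7,"y":8,"z":20,"turn":0,"jaw":255},{"x":14,"y":16,"z":45,"turn":0,"jaw":255},{"x":14,"y":16,"z":75,"turn":0,"jaw":255},{"x":14,"y":16,"z":95,"turn":0,"jaw":255},{"x":14,"y":16,"z":105,"turn":0,"jaw":255}]'; echo
python3 - <<'E'
from h import *
rel(.04,-.24,.067)
for n in("top","wrist","scene"):
    d=snapshot(n); np.savez(f"pics/{n}1.npz",**d)
    f=d["frame"]
    if n=="top": f=cv2.resize(f[150:310,300:460],(560,560))
    if n=="scene": f=cv2.resize(f[160:300,90:260],(680,560))
    cv2.imwrite(f"pics/{n}1.png",f)
d=np.load("pics/scene1.npz")
print(proj(d,[*b2w(.04,-.24),.086]))
E
```

```text
time_s: 1.65
tool_pos: [0.5259, -0.231, 0.1064]
tcp_rot: [[0.024, 1.0, -0.002], [1.0, -0.024, 0.001], [0.001, -0.002, -1.0]]
wrist_force: [0.0, 0.3, 0.8]
opening: 0.002

t 1.65 tool delta mm [ 1.1  2.7 39.4] turn -0.33 board pos [  37.4 -241.2] z 0.1064 F board [0.03 0.32] 0.77 open 0.002 q6 59.5
[147.55633954 234.61452766]
```

View pics/scene1.png

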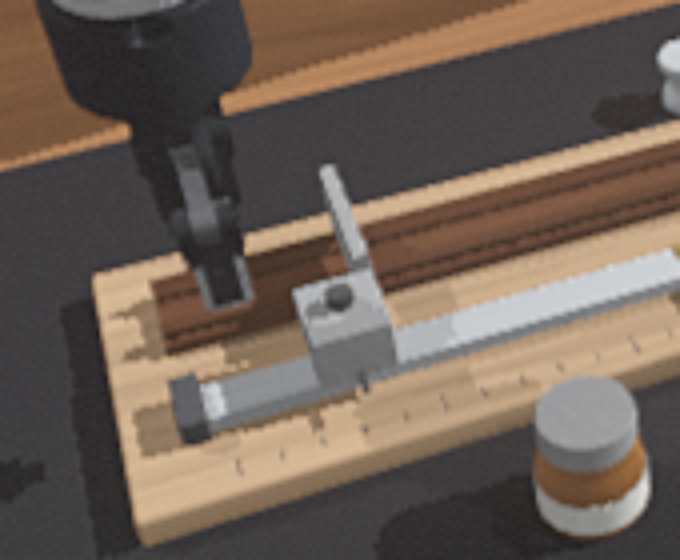

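View pics/wrist1.png

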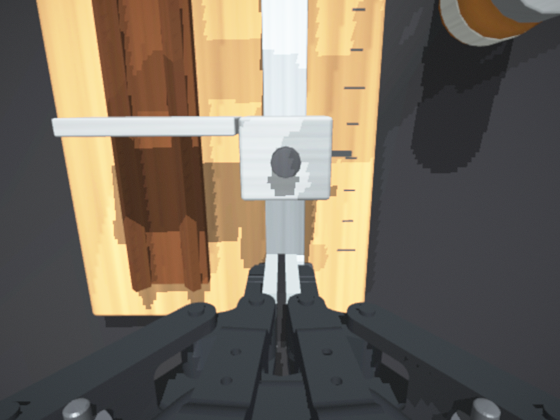

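The wrist view shows the stop block spanning (240–330, 115–200), with the shut fingers in line at column 282. The scene view puts the fingertips at (148,236), where I predicted them. I'll go down behind the stop now.

```bash
python3 -m jog '[{"x":0,"y":1,"z":10,"turn":0,"jaw":255},{"x":0,"y":2,"z":22,"turn":0,"jaw":255},{"x":0,"y":2,"z":32,"turn":0,"jaw":255},{"x":0,"y":2,"z":38,"turn":0,"jaw":255},{"x":0,"y":2,"z":38,"turn":0,"jaw":255}]'; echo
python3 -c "from h import *;rel(.04,-.225,.067)"
```

```text
time_s: 2.3
tool_pos: [0.5281, -0.2314, 0.0693]
tcp_rot: [[0.024, 1.0, -0.001], [1.0, -0.024, 0.001], [0.001, -0.001, -1.0]]
wrist_force: [-0.3, -0.2, 1.1]
opening: 0.0

t 2.3 tool delta mm [16.5  0.3  2.3] turn -0.34 board pos [  39.7 -241.5] z 0.0693 F board [-0.3 -0.2] 1.09 open 0.0 q6 59.6
```

Now I'll creep forward until the fingers touch.

```bash
python3 -m jog '[{"x":4,"y":0,"z":0,"turn":0,"jaw":255},{"x":8,"y":0,"z":0,"turn":0,"jaw":255},{"x":11,"y":0,"z":0,"turn":0,"jaw":255},{"x":13,"y":0,"z":0,"turn":0,"jaw":255},{"x":15,"y":0,"z":0,"turn":0,"jaw":255}]'; echo
python3 -m jog '[{"x":2,"y":0,"z":0,"turn":0,"jaw":255},{"x":4,"y":0,"z":0,"turn":0,"jaw":255},{"x":6,"y":0,"z":0,"turn":0,"jaw":255},{"x":8,"y":0,"z":0,"turn":0,"jaw":255},{"x":10,"y":0,"z":0,"turn":0,"jaw":255}]'; echo
python3 -c "from h import *;rel(.04,-.046,.067)"
```

```text
time_s: 2.8
tool_pos: [0.5291, -0.2164, 0.0705]
tcp_rot: [[0.024, 1.0, 0.0], [1.0, -0.024, -0.0], [-0.0, 0.0, -1.0]]
wrist_force: [0.0, 0.2, -1.0]
opening: 0.003

time_s: 3.3
tool_pos: [0.5292, -0.2066, 0.0703]
tcp_rot: [[0.024, 1.0, 0.0], [1.0, -0.024, -0.0], [-0.0, 0.0, -1.0]]
wrist_force: [-0.7, -1.8, 1.2]
opening: 0.002

t 3.3 tool delta mm [170.7  -1.3   3.3] turn -0.34 board pos [  40.3 -216.7] z 0.0703 F board [-0.7  -1.79] 1.16 open 0.002 q6 61.9
```

```bash
python3 -m jog '[{"x":4,"y":0,"z":0,"turn":0,"jaw":255},{"x":10,"y":0,"z":0,"turn":0,"jaw":255},{"x":16,"y":0,"z":0,"turn":0,"jaw":255},{"x":22,"y":0,"z":0,"turn":0,"jaw":255},{"x":28,"y":0,"z":0,"turn":0,"jaw":255}]'; echo
python3 - <<'E'
from h import *
rel(.04,-.046,.067)
d=snapshot("wrist"); cv2.imwrite("pics/wrist2.png",d["frame"])
E
```

```text
time_s: 3.8
tool_pos: [0.5298, -0.178, 0.0703]
tcp_rot: [[0.024, 1.0, -0.0], [1.0, -0.024, 0.0], [0.0, -0.0, -1.0]]
wrist_force: [-0.9, -2.3, 1.3]
opening: -0.002

t 3.8 tool delta mm [142.1  -1.2   3.3] turn -0.33 board pos [  40.4 -188.1] z 0.0703 F board [-0.86 -2.29] 1.33 open -0.002 q6 64.5
```

View pics/wrist2.png

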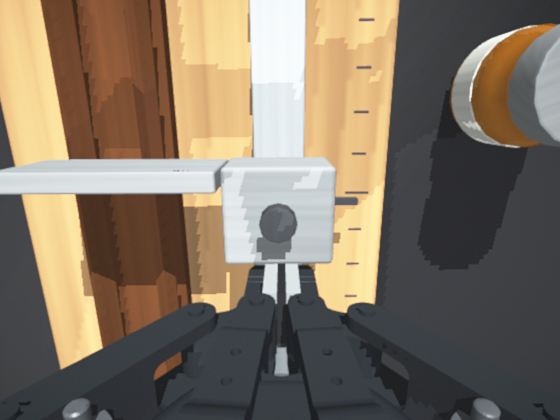

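The fingers are against the block's rear face at (278,262), and the plunger is at (278,223). I'll push on along plain rail.

```bash
python3 -m jog '[{"x":5,"y":0,"z":0,"turn":0,"jaw":255},{"x":12,"y":0,"z":0,"turn":0,"jaw":255},{"x":19,"y":0,"z":0,"turn":0,"jaw":255},{"x":26,"y":0,"z":0,"turn":0,"jaw":255},{"x":33,"y":0,"z":0,"turn":0,"jaw":255}]'; echo
python3 -m jog '[{"x":7,"y":0,"z":0,"turn":0,"jaw":255},{"x":14,"y":0,"z":0,"turn":0,"jaw":255},{"x":21,"y":0,"z":0,"turn":0,"jaw":255},{"x":28,"y":0,"z":0,"turn":0,"jaw":255},{"x":35,"y":0,"z":0,"turn":0,"jaw":255}]'; echo
python3 -m jog '[{"x":7,"y":0,"z":0,"turn":0,"jaw":255},{"x":14,"y":0,"z":0,"turn":0,"jaw":255},{"x":21,"y":0,"z":0,"turn":0,"jaw":255},{"x":27,"y":0,"z":0,"turn":0,"jaw":255},{"x":30,"y":0,"z":0,"turn":0,"jaw":255}]'; echo
python3 - <<'E'
from h import *
rel(.04,-.051,.067)
d=snapshot("wrist"); np.savez("pics/wrist3.npz",**d); cv2.imwrite("pics/wrist3.png",d["frame"])
d=snapshot("top"); np.savez("pics/top3.npz",**d); cv2.imwrite("pics/top3.png",cv2.resize(d["frame"][180:280,230:370],None,fx=5,fy=5,interpolation=cv2.INTER_CUBIC))
E
```

```text
time_s: 4.35
tool_pos: [0.5306, -0.145, 0.0703]
tcp_rot: [[0.024, 1.0, -0.0], [1.0, -0.024, 0.0], [0.0, -0.0, -1.0]]
wrist_force: [-1.3, -2.1, 0.7]
opening: -0.002

time_s: 4.85
tool_pos: [0.5315, -0.1101, 0.0703]
tcp_rot: [[0.024, 1.0, -0.0], [1.0, -0.024, 0.0], [0.0, -0.0, -1.0]]
wrist_force: [-1.5, -1.9, 0.5]
opening: -0.0

time_s: 5.35
tool_pos: [0.5323, -0.08, 0.0703]
tcp_rot: [[0.024, 1.0, 0.0], [1.0, -0.024, 0.0], [0.0, 0.0, -1.0]]
wrist_force: [-1.8, -1.0, -0.6]
opening: -0.0

t 5.35 tool delta mm [39.1 -1.3  3.3] turn -0.31 board pos [ 41.1 -90.1] z 0.0703 F board [-1.79 -0.98] -0.6 open -0.0 q6 74.1
```

View pics/wrist3.png

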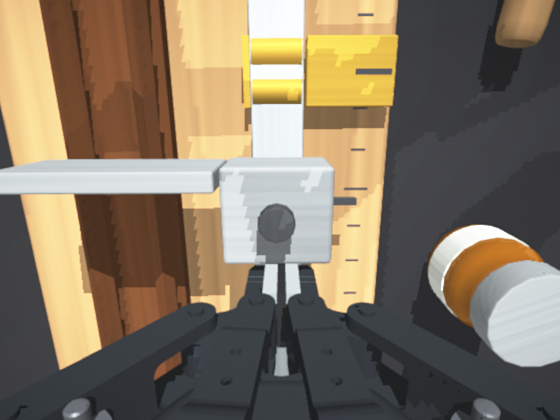

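View pics/top3.png

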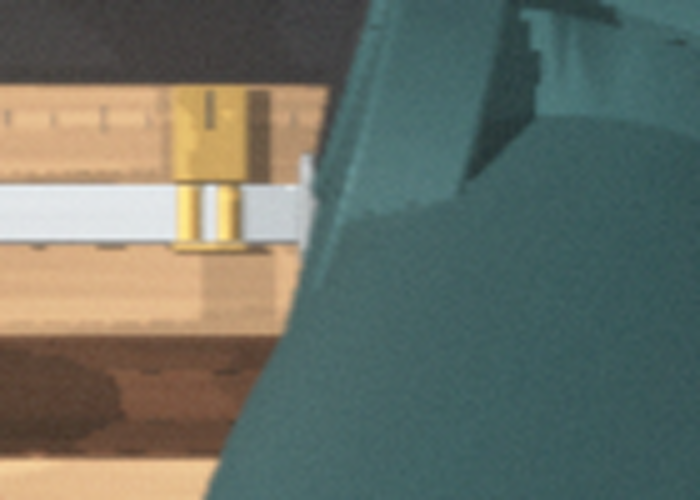

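Run:
```python
from h import *
d=np.load("pics/wrist3.npz")
for n,p,z in [("plunger",(277,223),.073),("rear top",(277,262),.064),("front top",(277,158),.064),("r1",(277,51),.031),("r2",(277,92),.031),("wing tick",(374,71.5),.021),("pointer",(345,201),.045)]:
    P=ray(d,p,z); print(n,P.round(4),(Rb.T@(P[:2]-O)).round(4))
```

```text
plunger [ 0.5317 -0.0468  0.073 ] [ 0.0399 -0.0569]
rear top [ 0.5311 -0.0663  0.064 ] [ 0.0396 -0.0764]
front top [ 0.5322 -0.0247  0.064 ] [ 0.0399 -0.0348]
r1 [0.5329 0.0162 0.031 ] [0.0399 0.0061]
r2 [ 5.324e-01 -3.000e-04  3.100e-02] [ 0.0397 -0.0104]
wing tick [0.5771 0.008  0.021 ] [ 0.0842 -0.0012]
pointer [ 0.5611 -0.0467  0.045 ] [ 0.0693 -0.0563]
```

Wrist view: the ridges are at rows 51 and 92, and the plunger is at (277,223). That leaves about 54 mm to the notch, so the first ridge should start in about 38 mm and its crest in about 46 mm. I'll go closer, then creep.

```bash
python3 -m jog '[{"x":5,"y":0,"z":0,"turn":0,"jaw":255},{"x":12,"y":0,"z":0,"turn":0,"jaw":255},{"x":19,"y":0,"z":0,"turn":0,"jaw":255},{"x":25,"y":0,"z":0,"turn":0,"jaw":255},{"x":28,"y":0,"z":0,"turn":0,"jaw":255}]'; echo
python3 -m jog '[{"x":1,"y":0,"z":0,"turn":0,"jaw":255},{"x":2,"y":0,"z":0,"turn":0,"jaw":255},{"x":3,"y":0,"z":0,"turn":0,"jaw":255},{"x":4,"y":0,"z":0,"turn":0,"jaw":255},{"x":5,"y":0,"z":0,"turn":0,"jaw":255}]'|grep -E "pos|force"
python3 -m jog '[{"x":1,"y":0,"z":0,"turn":0,"jaw":255},{"x":2,"y":0,"z":0,"turn":0,"jaw":255},{"x":3,"y":0,"z":0,"turn":0,"jaw":255}]'|grep -E "pos|force"
python3 -m jog '[{"x":1,"y":0,"z":0,"turn":0,"jaw":255},{"x":2,"y":0,"z":0,"turn":0,"jaw":255}]'|grep -E "pos|force"
```

```text
time_s: 5.95
tool_pos: [0.533, -0.0519, 0.0703]
tcp_rot: [[0.024, 1.0, 0.0], [1.0, -0.024, 0.0], [0.0, 0.0, -1.0]]
wrist_force: [0.9, -1.3, 0.4]
opening: 0.002

tool_pos: [0.5331, -0.0477, 0.0703]
wrist_force: [1.2, -0.7, 1.5]
tool_pos: [0.5331, -0.0446, 0.0703]
wrist_force: [0.8, -1.0, 0.4]
tool_pos: [0.5332, -0.0426, 0.0703]
wrist_force: [0.1, -1.1, 1.6]
```

```bash
python3 -m jog '[{"x":1,"y":0,"z":0,"turn":0,"jaw":255},{"x":2,"y":0,"z":0,"turn":0,"jaw":255}]'|grep -E "pos|force"
python3 -m jog '[{"x":1,"y":0,"z":0,"turn":0,"jaw":255}]'|grep -E "pos|force"
python3 -m jog '[{"x":1,"y":0,"z":0,"turn":0,"jaw":255}]'|grep -E "pos|force"
python3 -m jog '[{"x":1,"y":0,"z":0,"turn":0,"jaw":255}]'|grep -E "pos|force"
```

```text
tool_pos: [0.5332, -0.0406, 0.0703]
wrist_force: [0.2, -1.1, 0.2]
tool_pos: [0.5332, -0.0396, 0.0703]
wrist_force: [0.6, -2.5, 0.4]
tool_pos: [0.5332, -0.0389, 0.0703]
wrist_force: [-1.2, -7.2, 0.7]
tool_pos: [0.5333, -0.0384, 0.0703]
wrist_force: [-1.8, -12.3, 1.2]
```

The force rose to 12 N, so the ridge climb has begun, with the crest about 8 mm on. I'll keep to 1 mm steps.

```bash
python3 -m jog '[{"x":1,"y":0,"z":0,"turn":0,"jaw":255},{"x":2,"y":0,"z":0,"turn":0,"jaw":255}]'|grep -E "pos|force"
python3 -m jog '[{"x":1,"y":0,"z":0,"turn":0,"jaw":255},{"x":2,"y":0,"z":0,"turn":0,"jaw":255}]'|grep -E "pos|force"
python3 -m jog '[{"x":1,"y":0,"z":0,"turn":0,"jaw":255}]'|grep -E "pos|force"
python3 -m jog '[{"x":1,"y":0,"z":0,"turn":0,"jaw":255}]'|grep -E "pos|force"
```

```text
tool_pos: [0.5333, -0.0369, 0.0704]
wrist_force: [-1.9, -11.3, 1.9]
tool_pos: [0.5333, -0.0344, 0.0703]
wrist_force: [0.4, -6.3, 2.2]
tool_pos: [0.5334, -0.0331, 0.0703]
wrist_force: [-1.3, -4.1, 1.6]
tool_pos: [0.5334, -0.0319, 0.0703]
wrist_force: [-0.4, -1.7, 1.2]
```

Run:
```python
from h import *
rel(.04,-.046,.067)
d=snapshot("wrist"); np.savez("pics/wrist4.npz",**d); cv2.imwrite("pics/wrist4.png",d["frame"])
```

```text
t 8.05 tool delta mm [-4.1 -1.2  3.3] turn -0.35 board pos [ 41.3 -41.9] z 0.0703 F board [-0.32 -1.69] 1.21 open -0.003 q6 79.3
```

View pics/wrist4.png

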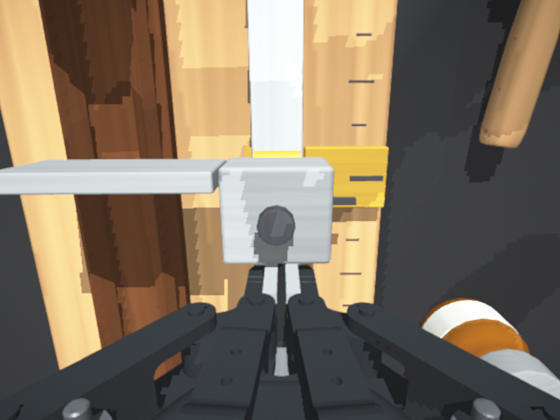

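Run:
```python
from h import *
d=np.load("pics/wrist4.npz")
for n,p,z in [("plunger",(276,226),.073),("plunger up",(276,226),.0765),("rear top",(277,263),.064),("front top",(277,158),.064),("wing tick",(366,179),.021),("pointer",(345,201),.045)]:
    P=ray(d,p,z); print(n,(Rb.T@(P[:2]-O)).round(4))
```

```text
plunger [ 0.0397 -0.0099]
plunger up [ 0.0398 -0.0087]
rear top [ 0.0398 -0.0287]
front top [0.0402 0.0134]
wing tick [ 0.084  -0.0032]
pointer [ 0.0695 -0.0081]
```

The pointer and the wing tick put the stop just short of the crest. Next, single 1 mm steps.

```bash
python3 -m jog '[{"x":1,"y":0,"z":0,"turn":0,"jaw":255}]'|grep -E "pos|force"
python3 -c "
from h import *
d=snapshot('wrist'); np.savez('pics/wrist5.npz',**d); cv2.imwrite('pics/wrist5.png',d['frame'])"
```

```text
tool_pos: [0.5334, -0.0306, 0.0703]
wrist_force: [-0.1, -0.7, 0.8]
```

View pics/wrist5.png

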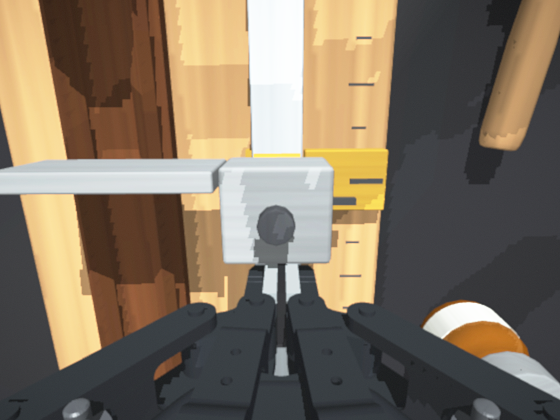

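```bash
python3 -m jog '[{"x":1,"y":0,"z":0,"turn":0,"jaw":255}]'|grep -E "pos|force"
python3 -m jog '[{"x":0,"y":0,"z":0,"turn":0,"jaw":255},{"x":0,"y":0,"z":0,"turn":0,"jaw":255}]'|grep -E "pos|force"
python3 -c "
from h import *
d=snapshot('wrist'); np.savez('pics/wrist6.npz',**d); cv2.imwrite('pics/wrist6.png',cv2.resize(d['frame'][130:290,200:420],None,fx=3,fy=3))"
```

```text
tool_pos: [0.5334, -0.0294, 0.0702]
wrist_force: [-0.0, -0.2, 0.4]
tool_pos: [0.5334, -0.0295, 0.0702]
wrist_force: [-0.0, 0.5, 0.6]
```

View pics/wrist6.png

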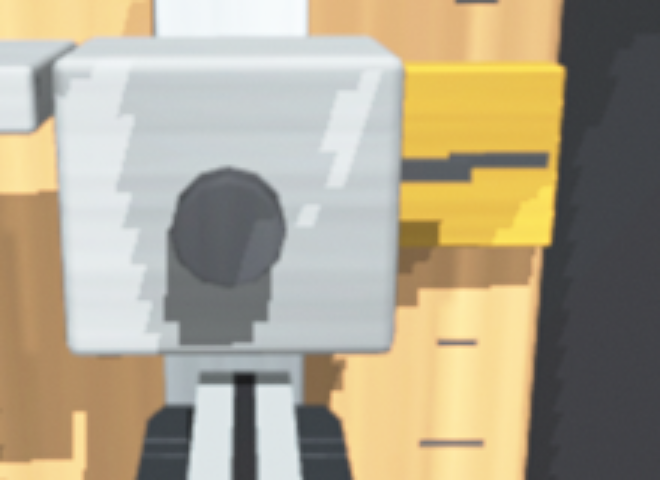

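It dropped in. A gap of several mm has opened between the fingers and the block, the force has vanished, and the pointer lines up with the wing tick. I'll back off and rise.

```bash
python3 -m jog '[{"x":-5,"y":0,"z":0,"turn":0,"jaw":255},{"x":-14,"y":0,"z":-8,"turn":0,"jaw":255},{"x":-14,"y":0,"z":-35,"turn":0,"jaw":255},{"x":-14,"y":0,"z":-65,"turn":0,"jaw":255},{"x":-14,"y":0,"z":-90,"turn":0,"jaw":255}]'; echo
python3 - <<'E'
from h import *
rel(-.035,.263,.067)
d=snapshot("wrist"); np.savez("pics/wrist7.npz",**d); cv2.imwrite("pics/wrist7.png",d["frame"])
E
```

```text
time_s: 9.1
tool_pos: [0.5332, -0.0445, 0.1623]
tcp_rot: [[0.025, 1.0, 0.001], [1.0, -0.025, -0.0], [-0.0, 0.001, -1.0]]
wrist_force: [-0.2, 0.1, 0.1]
opening: 0.001

t 9.1 tool delta mm [317.1 -78.4  95.2] turn -0.37 board pos [ 41.3 -54.6] z 0.1623 F board [-0.2   0.09] 0.15 open 0.001 q6 77.9
```

View pics/wrist7.png

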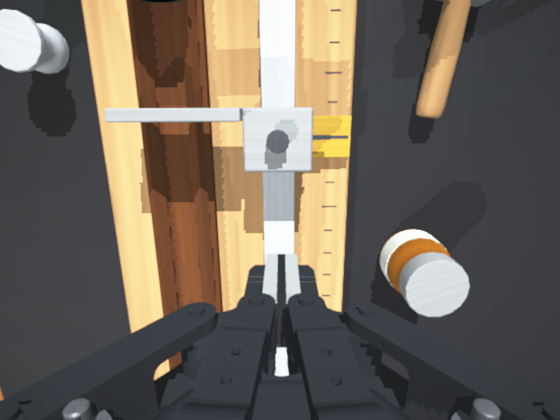

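The stop is seated, with its block centred at (278,140) and the pointer level with the tick on the wing. Nothing else has moved. I'll travel high to the pipe's far end.

```bash
python3 -m jog '[{"x":25,"y":-6,"z":-10,"turn":0,"jaw":255},{"x":60,"y":-15,"z":-20,"turn":0,"jaw":255},{"x":100,"y":-25,"z":-20,"turn":0,"jaw":255},{"x":140,"y":-35,"z":-20,"turn":0,"jaw":255},{"x":180,"y":-45,"z":-20,"turn":0,"jaw":255}]' | grep pos
python3 -m jog '[{"x":40,"y":-10,"z":0,"turn":0,"jaw":255},{"x":80,"y":-20,"z":0,"turn":0,"jaw":255},{"x":115,"y":-28,"z":0,"turn":0,"jaw":255},{"x":137,"y":-33,"z":0,"turn":0,"jaw":255},{"x":137,"y":-33,"z":0,"turn":0,"jaw":255}]' | grep pos
python3 - <<'E'
from h import *
rel(-.035,.263,.067)
d=snapshot("wrist"); np.savez("pics/wrist8.npz",**d); cv2.imwrite("pics/wrist8.png",d["frame"])
E
```

```text
tool_pos: [0.4923, 0.1381, 0.1809]
tool_pos: [0.4625, 0.2769, 0.1806]
t 10.15 tool delta mm [ -2.5   0.3 113.6] turn -0.18 board pos [-35.3 265.5] z 0.1806 F board [-0.39 -0.31] -0.08 open -0.003 q6 113.5
```

View pics/wrist8.png

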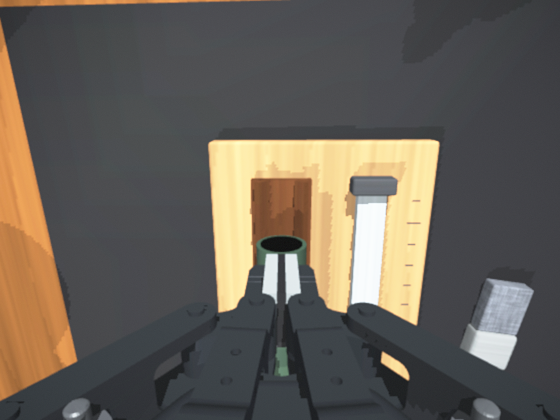

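Run:
```python
from h import *
d=np.load("pics/wrist8.npz")
for n,p,z in [("pipe top far",(282,236.5),.067),("bore mid",(281,244),.047),("cradle end",(281,179),.03)]:
    P=ray(d,p,z); print(n,(Rb.T@(P[:2]-O)).round(4))
print(proj(d,[*b2w(-.035,.263),.157]),-d["R"].T@d["t"])
```

```text
pipe top far [-0.0345  0.2494]
bore mid [-0.0353  0.2355]
cradle end [-0.0352  0.2844]
[281.41814712 278.13525684] [0.46412192 0.3492272  0.30046694]
```

The pipe's far face is at (281,244), which is board y ≈ 0.235. The fingers, centred on 0.2655, clear it by about 18 mm, so I'll descend.

```bash
python3 -m jog '[{"x":0,"y":0,"z":20,"turn":0,"jaw":255},{"x":0,"y":0,"z":50,"turn":0,"jaw":255},{"x":0,"y":0,"z":80,"turn":0,"jaw":255},{"x":0,"y":0,"z":103,"turn":0,"jaw":255},{"x":0,"y":0,"z":114,"turn":0,"jaw":255}]' | grep -E "pos|force"
python3 -m jog '[{"x":-1,"y":0,"z":0,"turn":0,"jaw":255},{"x":-4,"y":0,"z":0,"turn":0,"jaw":255},{"x":-7,"y":0,"z":0,"turn":0,"jaw":255}]' | grep -E "pos|force"
python3 - <<'E'
from h import *
rel(-.035,.248,.067)
d=snapshot("scene"); cv2.imwrite("pics/scene9.png",cv2.resize(d["frame"][140:280,230:420],None,fx=4,fy=4))
E
```

```text
tool_pos: [0.4626, 0.2736, 0.0648]
wrist_force: [-0.1, -0.2, -0.3]
tool_pos: [0.4634, 0.2679, 0.0675]
wrist_force: [0.1, -0.2, -0.3]
t 11.0 tool delta mm [-8.5 -0.8  0.5] turn -0.35 board pos [-34.2 256.5] z 0.0675 F board [ 0.06 -0.18] -0.33 open 0.001 q6 112.7
```

View pics/scene9.png

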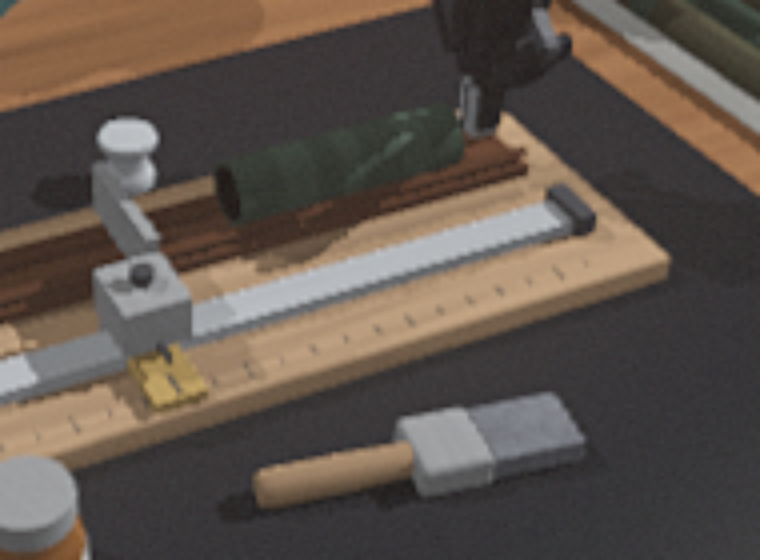

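The fingers are just off the pipe's far end, and the stop is still seated with its pointer on the tick. I'll push the pipe −y slowly.

```bash
python3 -m jog '[{"x":-2,"y":0,"z":0,"turn":0,"jaw":255},{"x":-4,"y":0,"z":0,"turn":0,"jaw":255},{"x":-6,"y":0,"z":0,"turn":0,"jaw":255},{"x":-8,"y":0,"z":0,"turn":0,"jaw":255},{"x":-10,"y":0,"z":0,"turn":0,"jaw":255}]' | grep -E "pos|force"
python3 -m jog '[{"x":-2,"y":0,"z":0,"turn":0,"jaw":255},{"x":-4,"y":0,"z":0,"turn":0,"jaw":255},{"x":-6,"y":0,"z":0,"turn":0,"jaw":255},{"x":-8,"y":0,"z":0,"turn":0,"jaw":255},{"x":-10,"y":0,"z":0,"turn":0,"jaw":255}]' | grep -E "pos|force"
python3 -m jog '[{"x":-3,"y":0,"z":0,"turn":0,"jaw":255},{"x":-7,"y":0,"z":0,"turn":0,"jaw":255},{"x":-11,"y":0,"z":0,"turn":0,"jaw":255},{"x":-15,"y":0,"z":0,"turn":0,"jaw":255},{"x":-18,"y":0,"z":0,"turn":0,"jaw":255}]' | grep -E "pos|force"
python3 -m jog '[{"x":-3,"y":0,"z":0,"turn":0,"jaw":255},{"x":-7,"y":0,"z":0,"turn":0,"jaw":255},{"x":-11,"y":0,"z":0,"turn":0,"jaw":255},{"x":-15,"y":0,"z":0,"turn":0,"jaw":255},{"x":-18,"y":0,"z":0,"turn":0,"jaw":255}]' | grep -E "pos|force"
python3 - <<'E'
from h import *
rel(-.035,.1815,.067)
for n in ("scene","wrist","top"):
  d=snapshot(n); np.savez(f"pics/{n}10.npz",**d)
  f=d["frame"]
  if n=="scene": f=cv2.resize(f[140:280,230:420],None,fx=4,fy=4)
  cv2.imwrite(f"pics/{n}10.png",f)
E
```

```text
tool_pos: [0.4624, 0.2579, 0.0663]
wrist_force: [0.1, -0.3, 0.4]
tool_pos: [0.4622, 0.248, 0.0663]
wrist_force: [-0.3, 2.7, -0.8]
tool_pos: [0.4618, 0.2297, 0.0663]
wrist_force: [0.4, 2.4, -0.0]
tool_pos: [0.4613, 0.2118, 0.0663]
wrist_force: [1.0, 3.5, 0.4]
t 13.05 tool delta mm [-18.9   0.3  -0.7] turn -0.34 board pos [-35.2 200.4] z 0.0663 F board [0.9  3.55] 0.36 open -0.001 q6 106.8
```

View pics/scene10.png

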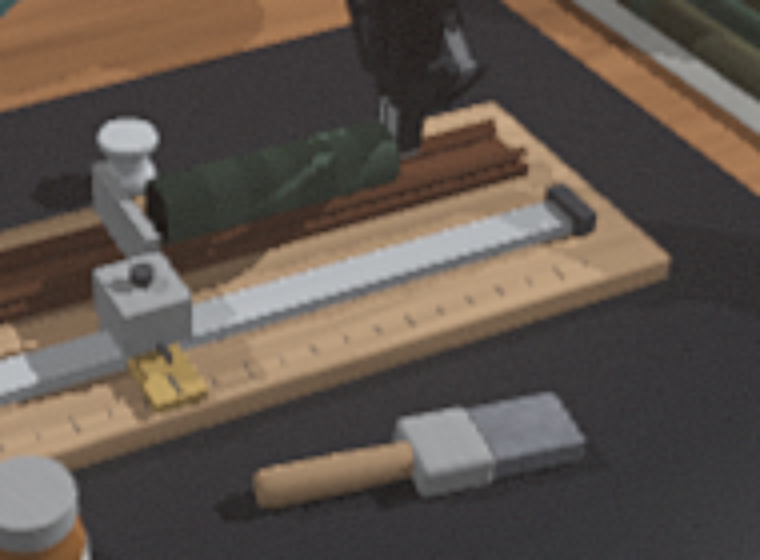

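View pics/top10.png

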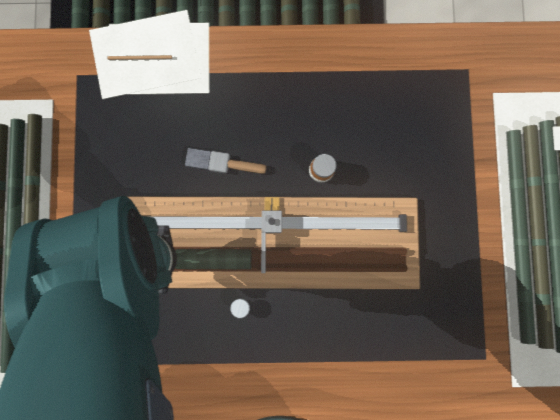

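Top view: the pipe's near end is at column ~252 and the plate at ~261, leaving a gap of about 17–19 mm. I'll do 12 mm more, then creep.

```bash
python3 -m jog '[{"x":-3,"y":0,"z":0,"turn":0,"jaw":255},{"x":-6,"y":0,"z":0,"turn":0,"jaw":255},{"x":-9,"y":0,"z":0,"turn":0,"jaw":255},{"x":-11,"y":0,"z":0,"turn":0,"jaw":255},{"x":-12,"y":0,"z":0,"turn":0,"jaw":255}]' | grep -E "pos|force"
python3 -m jog '[{"x":-1,"y":0,"z":0,"turn":0,"jaw":255},{"x":-2,"y":0,"z":0,"turn":0,"jaw":255}]' | grep -E "pos|force"
python3 -m jog '[{"x":-0.5,"y":0,"z":0,"turn":0,"jaw":255},{"x":-1,"y":0,"z":0,"turn":0,"jaw":255}]' | grep -E "pos|force"
python3 - <<'E'
from h import *
d=snapshot("top"); cv2.imwrite("pics/top11.png",cv2.resize(d["frame"][190:290,190:310],None,fx=6,fy=6,interpolation=cv2.INTER_CUBIC))
E
```

```text
tool_pos: [0.4609, 0.1999, 0.0662]
wrist_force: [-0.2, 2.5, -0.2]
tool_pos: [0.4609, 0.1981, 0.0662]
wrist_force: [-0.5, 3.0, -0.5]
tool_pos: [0.4609, 0.1971, 0.0663]
wrist_force: [-0.8, 2.2, 0.0]
```

View pics/top11.png

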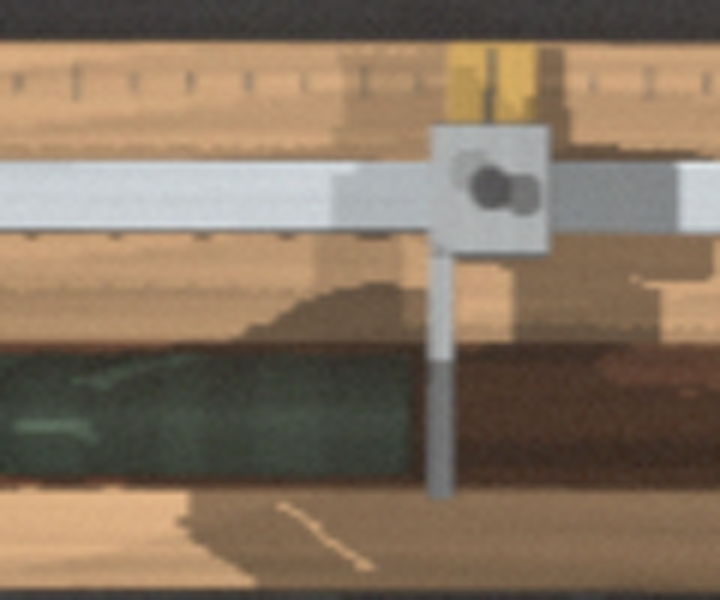

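The gap is now about 3 px, or 5 mm, at crop columns 410–428. I'll creep with a force reading after each step.

```bash
python3 -m jog '[{"x":-1,"y":0,"z":0,"turn":0,"jaw":255},{"x":-2,"y":0,"z":0,"turn":0,"jaw":255}]' | grep -E "pos|force"
for i in 1 2; do :; done
python3 -m jog '[{"x":-0.5,"y":0,"z":0,"turn":0,"jaw":255},{"x":-1,"y":0,"z":0,"turn":0,"jaw":255}]' | grep -E "pos|force"
python3 -m jog '[{"x":-0.5,"y":0,"z":0,"turn":0,"jaw":255}]' | grep -E "pos|force"
python3 -m jog '[{"x":-0.5,"y":0,"z":0,"turn":0,"jaw":255}]' | grep -E "pos|force"
```

```text
tool_pos: [0.4609, 0.1951, 0.0663]
wrist_force: [-0.9, 2.4, 0.1]
tool_pos: [0.4609, 0.1941, 0.0663]
wrist_force: [-0.3, 2.0, -0.3]
tool_pos: [0.4609, 0.1936, 0.0663]
wrist_force: [-0.4, 2.0, 0.5]
tool_pos: [0.4608, 0.1931, 0.0663]
wrist_force: [-1.3, 2.0, -0.9]
```

```bash
python3 -m jog '[{"x":-0.5,"y":0,"z":0,"turn":0,"jaw":255}]' | grep -E "pos|force"
python3 -m jog '[{"x":-0.5,"y":0,"z":0,"turn":0,"jaw":255}]' | grep -E "pos|force"
python3 -m jog '[{"x":-0.5,"y":0,"z":0,"turn":0,"jaw":255}]' | grep -E "pos|force"
```

```text
tool_pos: [0.4609, 0.1926, 0.0663]
wrist_force: [-0.6, 1.9, -0.1]
tool_pos: [0.4608, 0.1921, 0.0663]
wrist_force: [-1.0, 3.1, 0.2]
tool_pos: [0.4608, 0.1916, 0.0663]
wrist_force: [-1.1, 2.6, -0.1]
```

```bash
python3 -m jog '[{"x":0,"y":0,"z":0,"turn":0,"jaw":255}]' | grep -E "pos|force"
python3 - <<'E'
from h import *
d=snapshot("top"); cv2.imwrite("pics/top12.png",cv2.resize(d["frame"][190:290,190:310],None,fx=6,fy=6,interpolation=cv2.INTER_CUBIC))
E
```

```text
tool_pos: [0.4608, 0.1915, 0.0663]
wrist_force: [-1.2, 2.6, -0.2]
```

View pics/top12.png

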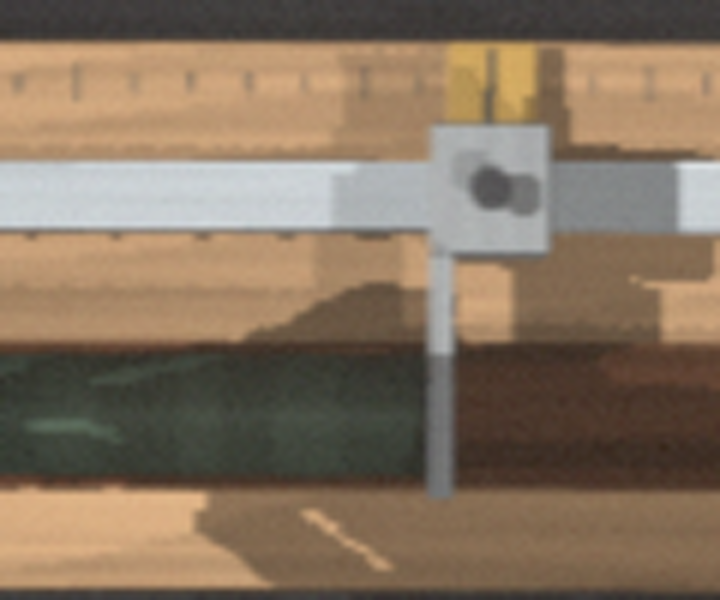

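Under a pixel of gap is left. I'll keep going until the force rises.

```bash
python3 -m jog '[{"x":-0.4,"y":0,"z":0,"turn":0,"jaw":255}]' | grep -E "pos|force"
python3 -m jog '[{"x":-0.4,"y":0,"z":0,"turn":0,"jaw":255}]' | grep -E "pos|force"
```

```text
tool_pos: [0.4608, 0.1913, 0.0663]
wrist_force: [-1.3, 1.4, -1.3]
tool_pos: [0.4608, 0.1908, 0.0663]
wrist_force: [-1.0, 2.6, -1.0]
```

```bash
python3 -m jog '[{"x":-0.4,"y":0,"z":0,"turn":0,"jaw":255}]' | grep -E "pos|force"
python3 -m jog '[{"x":0,"y":0,"z":0,"turn":0,"jaw":255}]' | grep -E "pos|force"
```

```text
tool_pos: [0.4608, 0.1905, 0.0663]
wrist_force: [-0.9, 3.8, -0.3]
tool_pos: [0.4608, 0.1904, 0.0663]
wrist_force: [-0.6, 1.8, -0.6]
```

```bash
python3 -m jog '[{"x":-0.4,"y":0,"z":0,"turn":0,"jaw":255}]' | grep -E "pos|force"
python3 -m jog '[{"x":-0.4,"y":0,"z":0,"turn":0,"jaw":255}]' | grep -E "pos|force"
python3 - <<'E'
from h import *
for n in ("top","scene"):
  d=snapshot(n); f=d["frame"]
  f=f[190:290,190:310] if n=="top" else f[160:260,230:350]
  cv2.imwrite(f"pics/{n}13.png",cv2.resize(f,None,fx=6,fy=6,interpolation=cv2.INTER_CUBIC))
E
```

```text
tool_pos: [0.4608, 0.1901, 0.0663]
wrist_force: [-1.0, 3.9, -0.3]
tool_pos: [0.4608, 0.1897, 0.0663]
wrist_force: [-1.2, 4.3, -0.9]
```

View pics/top13.png

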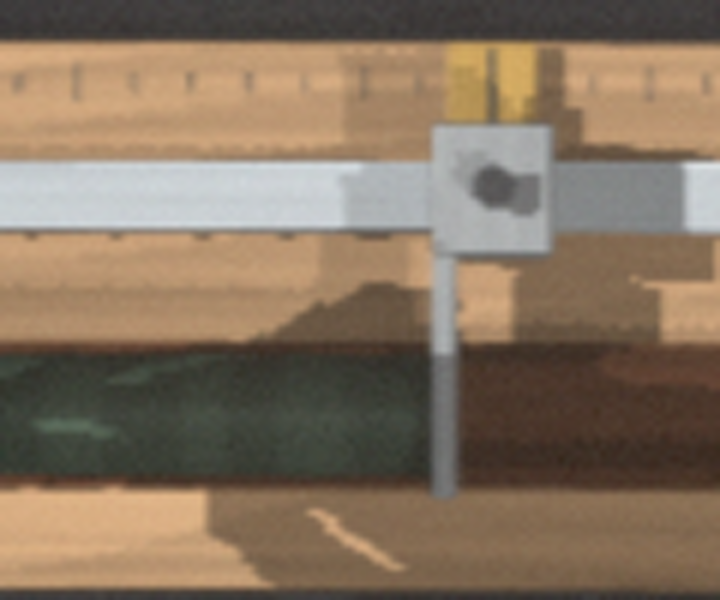

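View pics/scene13.png

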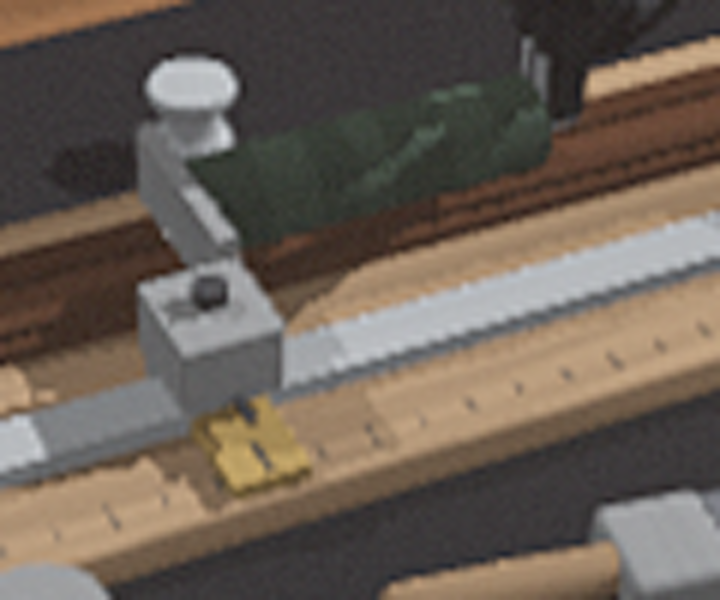

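Contact is made: the force is at 4.3 N, well under the 13 N ridge. The plate and pipe touch, with the stop shifted about half a mm in its notch. I'll release and rise clear.

```bash
python3 -m jog '[{"x":1,"y":0,"z":0,"turn":0,"jaw":255},{"x":5,"y":0,"z":0,"turn":0,"jaw":255},{"x":12,"y":0,"z":0,"turn":0,"jaw":255},{"x":20,"y":0,"z":-5,"turn":0,"jaw":255},{"x":20,"y":0,"z":-30,"turn":0,"jaw":255}]' | grep -E "pos|force"
python3 -m jog '[{"x":0,"y":0,"z":-35,"turn":0,"jaw":255},{"x":0,"y":0,"z":-75,"turn":0,"jaw":255},{"x":0,"y":0,"z":-110,"turn":0,"jaw":255},{"x":0,"y":0,"z":-130,"turn":0,"jaw":255},{"x":0,"y":0,"z":-130,"turn":0,"jaw":255}]' | grep -E "pos|force"
python3 - <<'E'
from h import *
rel(0,0,.067)
for n in ("top","scene"):
  d=snapshot(n); np.savez(f"pics/{n}14.npz",**d); f=d["frame"]
  f=f[190:290,190:310] if n=="top" else f[140:280,180:390]
  cv2.imwrite(f"pics/{n}14.png",cv2.resize(f,None,fx=6 if n=="top" else 3.8,fy=6 if n=="top" else 3.8,interpolation=cv2.INTER_CUBIC))
E
```

```text
tool_pos: [0.4601, 0.2104, 0.0952]
wrist_force: [-0.5, -0.2, 1.0]
tool_pos: [0.4623, 0.2105, 0.2293]
wrist_force: [0.3, 0.5, 0.4]
t 16.9 tool delta mm [-199.1   34.6  162.2] turn -0.31 board pos [-34.3 199.1] z 0.2293 F board [0.34 0.48] 0.43 open 0.004 q6 106.6
```

View pics/top14.png

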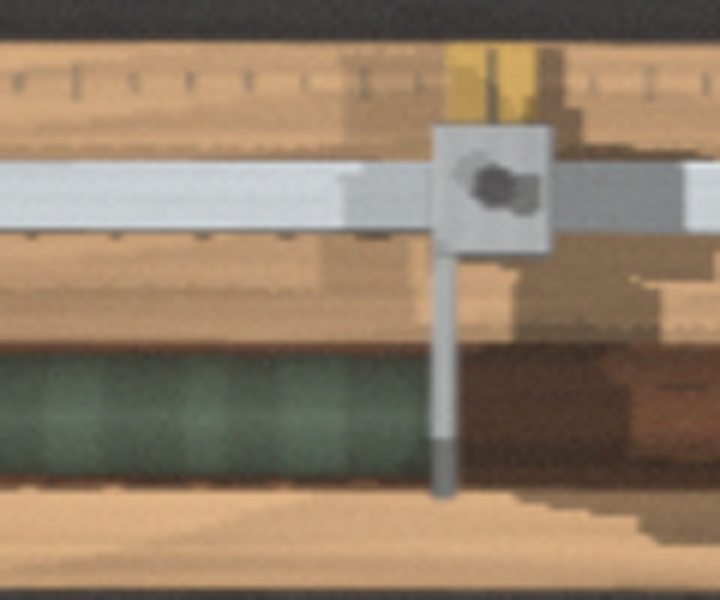

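View pics/scene14.png

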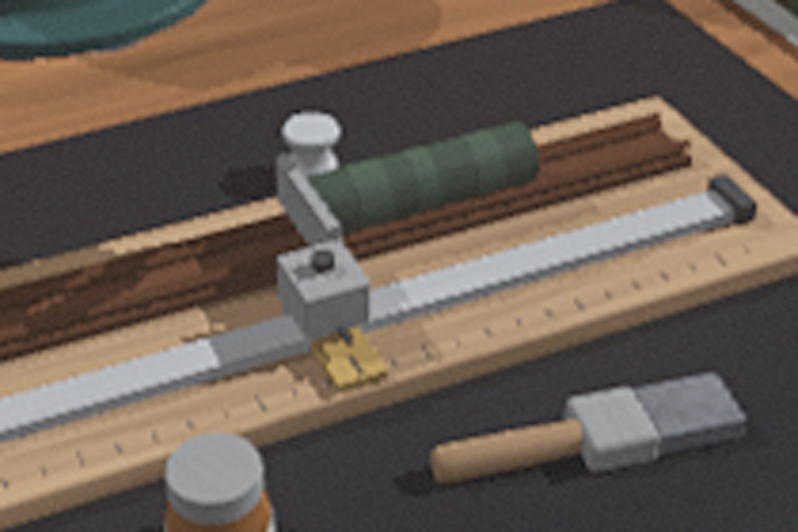

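The pipe end and the plate meet at crop column 430. The stop sits in the notch with its pointer at the tick, and the arm is clear. Handing in.

```bash
python3 -c "
from plant import bot,read_state
print(bot.job_done()); s=read_state(); print(s['time_s'],s['wrist_force'])"
```

```text
the job is handed in; nothing more can be done
None
the job is handed in; nothing more can be done
```

I pushed the stop into the notch of the brass clip, then pushed the pipe from its far end until it rested against the stop. I handed the job in at about 17 s.

- **Stop:** With shut fingers I pushed it about 190 mm along the rail. The force rose to about 12 N on the first ridge, then fell to zero. The stop jumped ahead of the fingers, and its pointer came level with the tick on the clip.
- **Pipe:** I pushed it slowly in the −y direction until the force rose from about 2–3 N to 4.3 N, well below the 13 N a ridge takes. I then backed off and raised the tool to z = 0.23 m.
- **Last checks:** The final top and scene pictures show the pipe end touching the stop's plate, the stop still in the notch, and the brush and loupe unmoved. Only part of the jar is in that last scene view, and it looks undisturbed. Wrist force was about zero.
- **Small disagreements:** The final contact moved the stop about 0.5 mm off the notch middle, and it stayed there. My estimates of the notch position differed by about 3 mm between the top and wrist cameras, so I judged seating by force and by the pointer. The first move was refused because a row lacked "z", and nothing moved. A state reading after the hand-in was not available.

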